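# Load and start the cup steriliser

## Robot

A 7-joint arm with a two-finger parallel gripper is mounted at the origin on a cart in front of the work surface, level with it; the furniture and walls round the work are solid. World frame = base frame: x ahead of the robot, y to its left, z up, the work surface at z = 0. Lengths are in mm, angles in degrees, forces in N, time in s.
With the tool pointing down it reaches from about 425 to 925 mm from the base axis. Payload 6.8 kg.
Tool frame: the origin (TCP) lies midway between the tips of the shut fingers; the grasp point (between the pads) lies 19 mm behind it; z points along the fingers, y is the line along which they close (so a half turn about z gives the same grasp; the last joint's range is limited). The gripper opens to 88 mm and grips with 3 to 60 N. Pads are 20 mm wide; open, the fingers measure 115 mm over their backs; the gripper's body (75 mm by 178 mm) begins 61 mm behind the grasp point.
Start: joints at [-69.563, 27.33, 1.283, 89.118, -0.659, 63.558, -4.761], TCP at [302.564, 603.41, 197.864] pointing down, gripper open.
Joint ranges: [-169.35, 169.35], [-19.33, 120.38], [-80.79, 83.38], [13.8, 139.57], [-78.32, 258.32], [9.67, 109.79], [-169.56, 169.56]. Speed limits (degrees/s): [136.94, 136.94, 180, 180, 180, 180, 180].

## Interface

Orientations are given as a 3x3 rotation matrix whose columns are the frame's x, y, z axes.
In Python, from plant import arm gives the robot as it stands.
- The arm moves only by the shell command python3 -m handwheel 'ROWS' [OPENING]. ROWS is JSON, a list that holds one entry, the list of rows, each a list of 4 numbers: the shift along the world's x, y, z in mm, then the turn about the world's z in rad. In form: [[[tx, ty, tz, twist], ...]]. A call has 1 to 12 rows; each row shifts and turns the commanded pose from where the row before left it; what a row does not reach is not made up. A row lasts 1/8 s, in which the tool goes at most 62.5 mm and 10.7 degrees, less where a joint would pass 70% of its speed; a pose out of reach is approached as far as the arm can. A call with a gripper value outside its range is refused whole. OPENING is the closure, from 0 (fully open) to 1 (shut), set as the call begins (- or left out, the last holds). The fingers move at their own pace and stop on an object; the grip force is fixed at half the most. Time passes only in rows, so rows that do not move let the fingers close. It gives the time, the measured TCP pose, the force, the opening and the grip force at its end, in the units of the state.
- arm.get_obs(): the state, without advancing time (a new reading comes with each control period).
- arm.read_camera(name): name is "scene" or "top" or "wrist"; returns the picture (480x640x3 uint8, red, green, blue); there is no depth.
- arm.get_calibration(name): a dict with "mtx" (3x3 intrinsics, pixels), "eye" and "rotation" of the camera in the world; the wrist camera has in their place "hand_eye" (4x4, takes a point from camera to tool coordinates, whose origin is the TCP and whose axes are the flange's). Camera axes: x right, y up, looking along -z (the intrinsics and any distortion apply to the point x, -y, -z); pixel columns grow to the right and rows downward; lengths in mm; the calibration is good to about 2 mm. A picture is of the moment at which its call begins: read the wrist's pose just before it. get_calibration takes no time and is no camera call.
- arm.hand_in(): hands the job in; it is judged then, once.
The state is a dict: "time": time; "q": joint angles; "dq": joint speeds; "tau": joint torques, N m; "tcp_pos": TCP position; "eef_rot": TCP orientation; "force": force on the tool from outside, world axes, zero at the start; "moment": the same for the moment, N m; "grip_width": finger opening in mm; "grip_force": force on a finger pad.
Only numpy, scipy, OpenCV 4.12 (cv2) and the standard library are available. Lean on these libraries where they do the work, as an engineer would, in place of code of your own. Each camera call takes 0.05 s, during which the arm holds its last target. There are 200 camera calls.

## Task

The tall tumbler stands upright in the open drawer of the low cup steriliser and is too tall to go in. Lay it down so that it lies inside the drawer, push the drawer fully home until it snaps shut, then press the long bar key on top fully down and let go, and after it the round key. Do not press the square key, nor any key while the drawer is open, and do not shift or knock over the soup box, mug and canister beside the machine.

Things in the scene. Friction and masses are not known exactly. Their poses are not given: they have to be found in the camera images.
- steriliser: low white countertop cup steriliser, fixed, 170 deep (x) x 290 wide (y) x 110 mm high; origin at the centre of its underside on the worktop; its x axis points from the front face (at x = -85) to the back, y across to the left, z up. The drawer comes out of its front along -x; opening 88 mm high (roof underside 100 mm above the worktop). Three keys stand in a row along y on its top near the front (36 mm behind the front face)
- drawer (a joint): how far the drawer is open, in m along the steriliser's -x: 0 fully home against its stop, at most 0.118. Sliding friction about 1.5 N. A spring catch pushes it outward with up to 5 N between about 18 and 8 mm open, and pulls it in by itself from about 8 mm to 0, holding it with about 3.5 N
- drawer_bar (a point): middle of the horizontal bar handle of the drawer (steel, about 120 mm long along y, about 10 mm thick), 35 mm in front of the drawer's front plate and 76 mm above the worktop; moves with the drawer, same axes as the steriliser. The front plate is 14 mm thick, 282 mm wide, its top 98 mm above the worktop
- drawer_floor (a point): centre of the drawer's inner floor (22 mm above the worktop), moves with the drawer; same axes as the steriliser. The inner floor is 129 mm (x) by 248 mm (y); side and back walls 6 mm thick, top 63 mm above the worktop; the front plate closes the front
- tumbler: tall tapered drinking tumbler, two-tone, 66 mm across its mouth, 54 mm at the foot, 150 mm high; stands mouth up towards the left or the right end of the drawer; origin at the centre of its foot, z axis along the tumbler towards the mouth
- key_bar (a joint): travel of the bar key in m: 0 up, 0.006 fully down; spring, about 1.5 N to start and 5 N fully down
- key_bar_top (a point): centre of the top of the bar key, the long rectangular cap, 20 mm (x) x 46 mm (y), 124 mm above the worktop; presses straight down. The keys' order along the row varies; they stand 70 mm apart
- key_round (a joint): travel of the round key in m: 0 up, 0.006 fully down; same spring
- key_round_top (a point): centre of the top of the round key, a disc 30 mm across, 124 mm above the worktop
- key_square (a joint): travel of the square key in m; not to be pressed
- key_square_top (a point): centre of the top of the square key, a cap 26 x 26 mm, 124 mm above the worktop
- soup_box: loose carton box 55 x 101 x 148 mm high standing beside the drawer, left or right; origin at the centre of its underside; bystander
- mug: loose brown mug 126 mm high, 78 mm across, 112 mm with its handle, standing beside the drawer on the side the soup box is not; origin at the centre of its underside; bystander
- canister: loose square-sided storage canister with a wooden lid, 102 x 102 x 140 mm high, standing left of the steriliser's body; origin at the centre of its underside; bystander

How it is judged:
By the outcome, as a careful person would: the job done as asked, in the order asked, and still so for the second after the job is handed in, with the robot touching nothing.
It also fails if it takes over 56 s, if anything falls off the work surface, if the arm or the gripper's body presses on something with over 40 N, if the wrist force passes 120 N, or if a joint passes its speed limit or range.

## Working session

There is one attempt and no reset: what is moved stays moved. The work goes in short steps, Python scripts to look and compute and a shell command to move; the robot and the scene stay as the last step left them, time stands still between calls to the robot, and variables do not carry over. Pictures are saved under pics/ and viewed, at most 10 in all, crops included, and the job is handed in when it is done.

```bash
mkdir -p pics; ls
python3 - <<'E'
from plant import arm
import cv2,numpy as np
o=arm.get_obs();print(o['time'],o['tcp_pos'],o['eef_rot'],o['grip_width'])
for n in("scene","top"):
    cv2.imwrite(f"pics/{n}0.png",arm.read_camera(n)[:,:,::-1]);print(n,arm.get_calibration(n))
print(arm.get_calibration("wrist"))
E
```

```text
pics
0.0 [302.25855061 602.83046644 196.90333926] [[-8.93941013e-01  4.48184095e-01 -6.94149662e-04]
 [ 4.48184619e-01  8.93939530e-01 -1.63218969e-03]
 [-1.10993637e-04 -1.77018851e-03 -9.99998427e-01]] 88.04364870499045
scene {'mtx': array([[587.9956126 ,   0.        , 315.44769749],
       [  0.        , 587.9956126 , 239.83273758],
       [  0.        ,   0.        ,   1.        ]]), 'eye': array([  15.11079087, -366.12228303,  873.38477009]), 'rotation': array([[ 0.50172576,  0.64322557, -0.57838753],
       [-0.86480108,  0.35770936, -0.35236785],
       [-0.01975738,  0.67698219,  0.73573417]])}
top {'mtx': array([[529.74575973,   0.        , 318.01242782],
       [  0.        , 529.74575973, 236.85796503],
       [  0.        ,   0.        ,   1.        ]]), 'eye': array([ 396.0243612 ,   13.56522012, 1175.25119428]), 'rotation': array([[-0.04635679,  0.9771659 , -0.20735921],
       [-0.99892431, -0.04511287,  0.01072616],
       [ 0.00112667,  0.20763339,  0.97820606]])}
{'mtx': array([[353.52648598,   0.        , 322.48636276],
       [  0.        , 353.52648598, 242.7462462 ],
       [  0.        ,   0.        ,   1.        ]]), 'hand_eye': array([[ 9.24444159e-04,  9.61896650e-01,  2.73411742e-01,
         7.42349152e+01],
       [ 9.99999513e-01, -7.94462078e-04, -5.86124417e-04,
        -5.52634681e-01],
       [-3.46575852e-04,  2.73412151e-01, -9.61896915e-01,
        -1.85887062e+02],
       [ 0.00000000e+00,  0.00000000e+00,  0.00000000e+00,
         1.00000000e+00]])}
```

View pics/scene0.png

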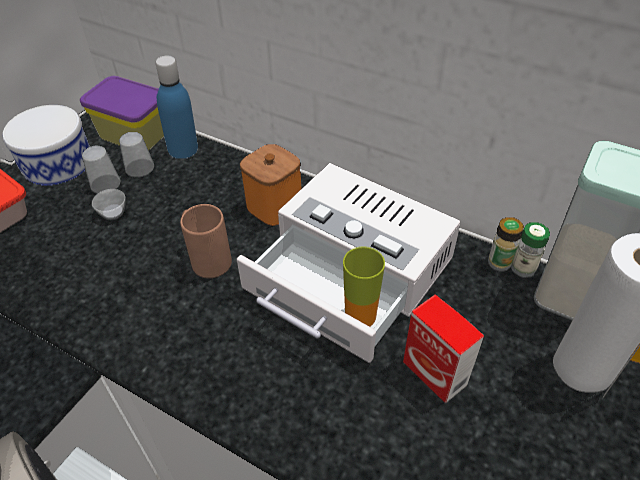

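View pics/top0.png

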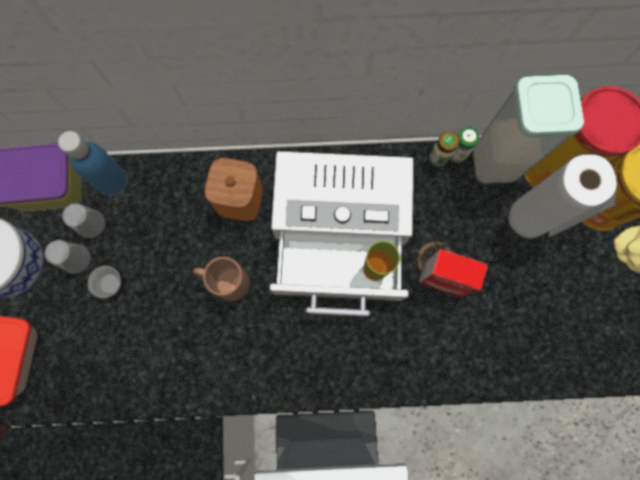

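Scene: the tumbler (top view ~ (381,260)) stands at the right end of the open drawer. The keys are square (308,213), round (342,214) and bar (376,216), left to right. The handle is at (338,311), the soup box to the right and the mug to the left.

```bash
cat > h.py <<'E'
import numpy as np,cv2
from plant import arm
def ray(c,uv,obs=None):
    k=arm.get_calibration(c);m=k['mtx']
    d=np.array([(uv[0]-m[0,2])/m[0,0],-(uv[1]-m[1,2])/m[1,1],-1.])
    if 'eye' in k: return np.array(k['eye']),k['rotation']@d
    H=k['hand_eye'];R=np.array(obs['eef_rot']);return np.array(obs['tcp_pos'])+R@H[:3,3],R@H[:3,:3]@d
def onz(c,uv,z,obs=None):
    e,d=ray(c,uv,obs);return e+d*(z-e[2])/d[2]
def tri(r1,r2):
    (a,d),(b,f)=r1,r2;s=np.linalg.lstsq(np.c_[d,-f],b-a,rcond=None)[0]
    p,q=a+d*s[0],b+f*s[1];return (p+q)/2,np.linalg.norm(p-q)
E
python3 - <<'E'
from h import *
np.set_printoptions(precision=1,suppress=True)
T=cv2.imread('pics/top0.png');S=cv2.imread('pics/scene0.png')
P={}
for n,I,box in(('top',T,(285,200,402,230)),('scene',S,(300,195,420,270))):
    x0,y0,x1,y1=box;g=I[y0:y1,x0:x1];m=(g.min(2)>185).astype('uint8')
    N,l,st,c=cv2.connectedComponentsWithStats(m)
    P[n]=[(c[i][0]+x0,c[i][1]+y0) for i in range(1,N) if 60<st[i,4]<900]
    print(n,[(st[i].tolist(),c[i]+[x0,y0]) for i in range(1,N) if st[i,4]>30])
for n,t,s in(('sq',(308,213),(321,213)),('rd',(342,214),(353,228)),('bar',(376,216),(387,245)),('handleL',(309,311),(262,299)),('handleR',(367,313),(318,332))):
    print(n,tri(ray('top',t),ray('scene',s)),onz('top',t,76 if 'h' in n else 124),onz('scene',s,76 if 'h' in n else 124))
# tumbler
for n,I in(('top',T),('scene',S)):
    h=cv2.cvtColor(I,cv2.COLOR_BGR2HSV);m=cv2.inRange(h,(5,150,50),(40,255,255))
    x0,y0,x1,y1=(355,235,405,285) if n=='top' else (330,240,392,330)
    k=np.zeros_like(m);k[y0:y1,x0:x1]=m[y0:y1,x0:x1];print(n,cv2.boundingRect(k))
print('rim',onz('top',(383,258),172),onz('scene',(363.5,262),172))
for t in((272,288),(408,292)):print('plate',onz('top',t,98))
for t in((277,153),(414,157),(413,233),(273,233)):print('top',onz('top',t,110))
for t in((452,249),(486,263),(479,292),(426,280)):print('box',onz('top',t,148))
E
```

```text
top [([0, 0, 117, 30, 748], array([346.6, 212.1])), ([17, 6, 13, 12, 149], array([308.1, 211.5])), ([51, 6, 14, 15, 156], array([342.3, 213.1])), ([81, 10, 22, 10, 204], array([376.2, 214.7]))]
scene [([0, 0, 120, 75, 3173], array([379.3, 216.9])), ([12, 9, 19, 14, 147], array([321. , 210.4])), ([0, 25, 55, 29, 204], array([326.5, 234.1])), ([74, 39, 28, 18, 232], array([387.6, 242.7])), ([85, 67, 15, 8, 49], array([390.4, 266.2]))]
sq (array([671.3,  20.2, 118. ]), np.float64(0.10747263405261864)) [669.7  20.2 124. ] [666.1  17.1 124. ]
rd (array([665.3, -49.2, 119.3]), np.float64(0.8969958389399595)) [664.4 -49.2 124. ] [660.9 -50.8 124. ]
bar (array([ 658.1, -118.9,  118.8]), np.float64(0.6066768480083883)) [ 657.  -118.5  124. ] [ 653.4 -120.4  124. ]
handleL (array([475.2,  25.4,  81.9]), np.float64(4.985517760188313)) [473.9  27.3  76. ] [480.4  26.6  76. ]
handleR (array([464.2, -91.5,  84.4]), np.float64(1.310446775549043)) [464.3 -91.8  76. ] [469.5 -89.1  76. ]
top (365, 243, 33, 36)
scene (343, 247, 42, 79)
rim [ 561.5 -120.2  172. ] [ 562.3 -119.5  172. ]
plate [522.3 100.3  98. ]
plate [ 501.4 -175.8   98. ]
top [808.   80.6 110. ]
top [ 785.7 -209.8  110. ]
top [ 620.9 -193.9  110. ]
top [634.2  94.1 110. ]
box [ 577.1 -260.7  148. ]
box [ 546.2 -324.6  148. ]
box [ 490.1 -304.6  148. ]
box [ 518.2 -204.   148. ]
```

```bash
python3 -m handwheel '[[[0,0,40,0],[10,-45,20,-0.12],[15,-45,0,-0.12],[15,-45,0,-0.12],[15,-45,0,-0.12],[15,-45,0,-0.12],[15,-45,0,-0.12],[15,-45,0,-0.12],[15,-45,0,-0.12],[15,-45,0,-0.12],[15,-45,0,-0.11]]]' 1
```

```text
time: 1.48
tcp_pos: [447.6, 151.8, 257.7]
eef_rot: [[0.088, 0.996, -0.0], [0.996, -0.088, 0.0], [0.0, -0.0, -1.0]]
force: [1.3, 0.9, -0.1]
grip_width: 0.6
grip_force: 0.0
```

```bash
python3 -m handwheel '[[[16,-46,0,0],[16,-46,0,0],[16,-46,0,0],[16,-46,0,0],[16,-46,0,0],[16,-46,0,0],[16,-50,0,0],[0,0,0,0],[0,0,0,0]]]'
python3 - <<'E'
from h import *
o=arm.get_obs();I=arm.read_camera('wrist')[:,:,::-1];cv2.imwrite('pics/w1.png',I);print(o['tcp_pos'])
h=cv2.cvtColor(I.copy(),cv2.COLOR_BGR2HSV);m=cv2.inRange(h,(5,150,50),(40,255,255));
N,l,st,c=cv2.connectedComponentsWithStats(m)
for i in range(1,N):
    if st[i,4]>500:print(st[i],c[i],onz('wrist',c[i],172,o))
E
```

```text
time: 2.6
tcp_pos: [559.2, -171.8, 257.3]
eef_rot: [[0.084, 0.996, -0.001], [0.996, -0.084, 0.001], [0.001, -0.001, -1.0]]
force: [0.8, 0.0, -0.0]
grip_width: 0.6
grip_force: 0.0
[ 559.20208987 -171.8381585   257.33422212]
[ 280  129   84   86 4919] [321.15043708 169.8715186 ] [ 563.08297374 -117.73392055  172.        ]
[560 290  41  38 645] [579.02945736 307.70232558] [ 769.43313181 -248.95035358  172.        ]
[ 456  401   56   54 1637] [481.35247404 429.94379963] [ 692.72159982 -368.84781511  172.        ]
```

View pics/w1.png

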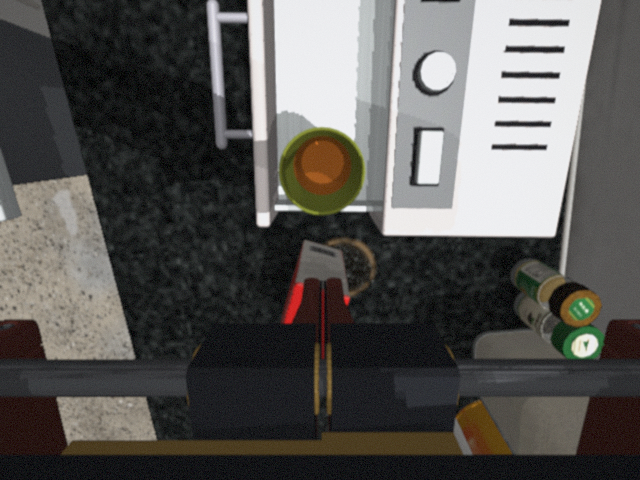

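The wrist view shows the tumbler rim at (322,171), the bar key at (429,157), the round key at (436,72) and the handle at (218,75). The soup box is below the fingertips, near (320,270).

Run:
```python
from h import *
np.set_printoptions(precision=1,suppress=True)
o=arm.get_obs()
for n,uv,z in(('boxtopL',(303,279),148),('boxtopR',(346,284),148),('boxtop corner',(304,241),0),('boxbotR',(340,246),0),('bar',(428,157),124),('round',(437,72),124),('hR',(221,143),76),('hL',(213,5),76),('foot',(324,160),22),('plateR in',(272,215),98),('wallbackR',(370,208),63)):print(n,onz('wrist',uv,z,o))
for t in((452,249),(426,280),(421,275),(429,253),(440,252)):print(onz('top',t,148),onz('top',t,0))
```

```text
boxtopL [ 538.8 -212.9  148. ]
boxtopR [ 576.8 -220.8  148. ]
boxtop corner [ 531.4 -218.3    0. ]
boxbotR [ 577.6 -228.8    0. ]
bar [ 657. -117.  124.]
round [664.5 -49.1 124. ]
hR [464.3 -89.4  76. ]
hL [476.3  30.5  76. ]
foot [ 565.6 -116.9   22. ]
plateR in [ 510.  -162.2   98. ]
wallbackR [ 611.5 -169.8   63. ]
[ 577.1 -260.7  148. ] [ 603.2 -300.2    0. ]
[ 518.2 -204.   148. ] [ 535.8 -235.3    0. ]
[ 528.4 -195.1  148. ] [ 547.5 -225.1    0. ]
[ 571.2 -214.6  148. ] [ 596.5 -247.5    0. ]
[ 572.2 -236.5  148. ] [ 597.6 -272.5    0. ]
```

```bash
python3 -m handwheel '[[[0,-2,-40,0],[0,0,-40,0],[0,0,-32,0],[0,0,0,0],[0.6,6,0,0],[0.6,6,0,0],[0.6,6,0,0],[0.6,6,0,0],[0.6,6,0,0],[0.6,6,0,0],[0.5,5,0,0],[0.5,5,0,0]]]'
python3 - <<'E'
from h import *
I=arm.read_camera('scene')[:,:,::-1];cv2.imwrite('pics/s1.png',cv2.resize(I[180:420,220:500],None,fx=2,fy=2))
E
```

```text
time: 4.15
tcp_pos: [570.6, -132.2, 152.4]
eef_rot: [[0.086, 0.996, 0.015], [0.996, -0.086, -0.004], [-0.003, 0.015, -1.0]]
force: [0.4, -4.8, 29.1]
grip_width: 0.8
grip_force: 14.7
```

View pics/s1.png

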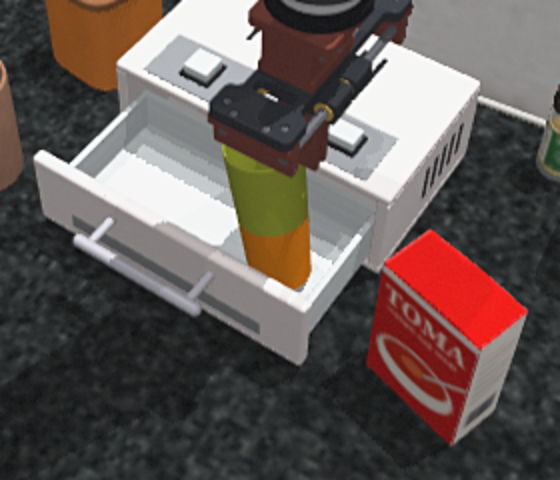

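Run:
```python
from h import *
o=arm.get_obs();print(o['tcp_pos'],o['force'],o['moment'],o['grip_width'])
k=arm.get_calibration('scene')
for dz in(0,20,40,60,80):
    p=k['rotation'].T@(o['tcp_pos']+np.array([0,0,dz])-k['eye']);m=k['mtx'];u=m[0,0]*p[0]/-p[2]+m[0,2];v=m[1,1]*-p[1]/-p[2]+m[1,2];print(dz,2*(u-220),2*(v-180))
I=arm.read_camera('wrist')[:,:,::-1];cv2.imwrite('pics/w2.png',I)
```

```text
[ 571.06755613 -131.23941576  152.5276614 ] [ 1.98943819 -4.20963248 27.72249746] [-0.82302486 -0.27772269 -0.04669587] 0.34153321365831996
0 304.19765156500057 178.02200384144135
20 305.5047802969078 161.647736532586
40 306.8544031721856 144.741149456269
60 308.2486266275421 127.27585549629941
80 309.6896986602976 109.22369422123944
```

View pics/w2.png

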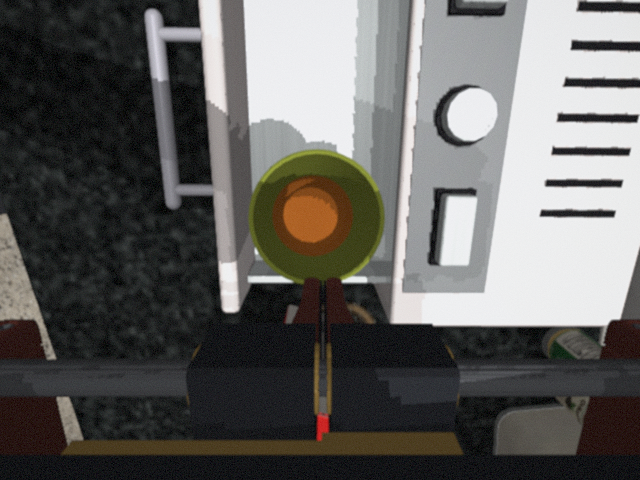

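```bash
python3 -m handwheel '[[[0,0,6,0],[0,0,0,0]]]'
python3 - <<'E'
from h import *
np.set_printoptions(precision=1,suppress=True)
o=arm.get_obs();print(o['tcp_pos'],o['force'],o['moment'],o['q'])
I=arm.read_camera('wrist')[:,:,::-1]
h=cv2.cvtColor(I.copy(),cv2.COLOR_BGR2HSV);m=cv2.inRange(h,(5,150,50),(40,255,255));
N,l,st,c=cv2.connectedComponentsWithStats(m)
i=1+np.argmax(st[1:,4]);print(st[i]);x,y,w,hh,_=st[i];q=(x+w/2,y+hh/2)
for z in(165,172,180):print(onz('wrist',q,z,o),onz('wrist',(q[0]+w/2,q[1]),z,o)[0]-onz('wrist',(q[0]-w/2,q[1]),z,o)[0])
m=cv2.inRange(h,(5,150,50),(16,255,255));N,l,st,c=cv2.connectedComponentsWithStats(m);i=1+np.argmax(st[1:,4]);print(st[i],c[i],onz('wrist',c[i],40,o))
E
```

```text
time: 4.5
tcp_pos: [565.9, -128.9, 153.9]
eef_rot: [[0.084, 0.996, 0.004], [0.996, -0.084, -0.0], [-0.0, 0.004, -1.0]]
force: [-0.1, -2.1, 11.6]
grip_width: 0.5
grip_force: 5.5
[ 565.9 -128.9  153.9] [-0.1 -2.1 11.6] [-0.4 -0.  -0. ] [-20.3  23.9  35.2 107.  -16.8  54.1  17.6]
[  251   152   133   131 11299]
[567.1 -91.1 165. ] 66.76441965551987
[567.3 -89.6 172. ] 64.09027535299924
[567.5 -88.  180. ] 61.034110435832986
[ 278  177   80   80 4884] [317.3 216.8] [ 563.4 -116.4   40. ]
```

```bash
python3 -m handwheel '[[[0,0,10,0],[0,0,6,0],[0.4,4,0,0],[0.4,4,0,0],[0.4,4,0,0],[0,0,0,0]]]'
python3 - <<'E'
from h import *
np.set_printoptions(precision=1,suppress=True)
o=arm.get_obs();print(o['force'])
I=arm.read_camera('wrist')[:,:,::-1]
h=cv2.cvtColor(I.copy(),cv2.COLOR_BGR2HSV);m=cv2.inRange(h,(5,150,50),(40,255,255));
N,l,st,c=cv2.connectedComponentsWithStats(m)
i=1+np.argmax(st[1:,4]);print(st[i]);x,y,w,hh,_=st[i];print(onz('wrist',(x+w/2,y+hh/2),172,o))
m=cv2.inRange(h,(5,150,50),(16,255,255));N,l,st,c=cv2.connectedComponentsWithStats(m);i=1+np.argmax(st[1:,4]);print(st[i],onz('wrist',c[i],40,o))
E
```

```text
time: 5.3
tcp_pos: [565.3, -116.0, 167.6]
eef_rot: [[0.083, 0.997, -0.0], [0.997, -0.083, 0.0], [0.0, -0.0, -1.0]]
force: [-0.1, -0.1, -0.9]
grip_width: 0.4
grip_force: 0.0
[-0.1 -0.1 -0.9]
[ 253  196  119  116 8033]
[561.9 -99.3 172. ]
[ 281  201   73   73 4144] [ 560.  -124.9   40. ]
```

Run:
```python
from h import *
a=arm.read_camera('wrist')[100:440,150:490,::-1];b=cv2.resize(arm.read_camera('scene')[200:370,300:470,::-1],(340,340))
cv2.imwrite('pics/c3.png',np.hstack([a,b]))
```

```text
(no output)
```

View pics/c3.png

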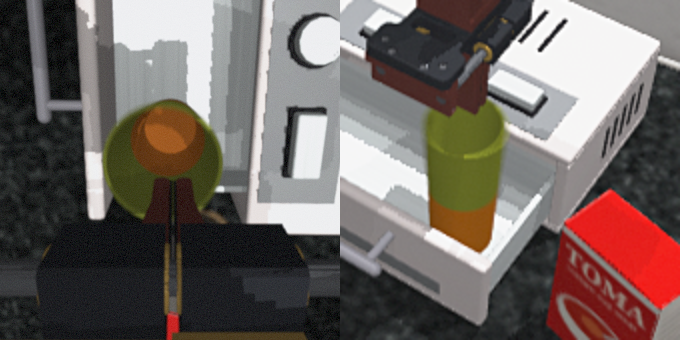

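The tumbler is upright again and the fingertips are now just inside its mouth, at about (172,190) in the left crop. I'll tip it by pushing the left wall from inside.

```bash
python3 -m handwheel '[[[0.4,4,-6,0],[0.8,8,0,0],[0.8,8,0,0],[0.4,4,-1,0],[0.4,4,-1,0],[0.4,4,-1,0],[0.4,4,-1,0],[0.4,4,-1,0],[0,0,0,0]]]'
python3 - <<'E'
from h import *
a=arm.read_camera('wrist')[100:440,150:490,::-1];b=cv2.resize(arm.read_camera('scene')[200:370,300:470,::-1],(340,340))
cv2.imwrite('pics/c4.png',np.hstack([a,b]))
E
```

```text
time: 6.58
tcp_pos: [569.4, -76.2, 156.7]
eef_rot: [[0.083, 0.997, -0.0], [0.997, -0.083, 0.0], [0.0, -0.0, -1.0]]
force: [-0.1, 0.6, 0.8]
grip_width: 0.4
grip_force: 0.0
```

View pics/c4.png

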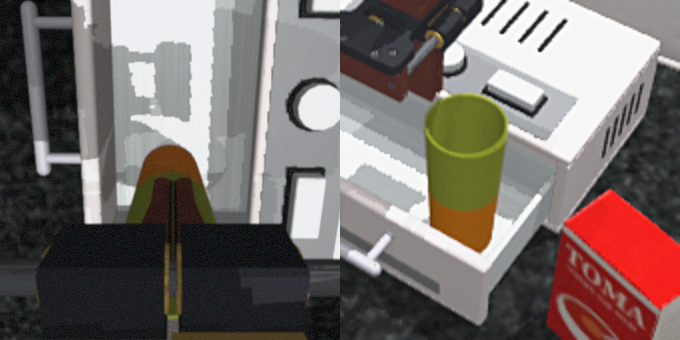

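The view shows the tumbler still upright, with the fingers to its left: they passed over the rim, so effective contact starts well behind the TCP. I'll push again from the outer right, deeper.

```bash
python3 -m handwheel '[[[0,0,50,0],[0,0,15,0],[-3,-34,0,0],[-3,-34,0,0],[-3,-32,0,0],[0,0,0,0],[0,0,-50,0],[0,0,-30,0],[0,0,-22,0],[0,0,0,0]]]'; python3 -m handwheel '[[[0.6,6,0,0],[0.6,6,0,0],[0.6,6,0,0],[0.6,6,0,0],[0.6,6,0,0],[0,0,0,0]]]'
python3 - <<'E'
from h import *
a=cv2.resize(arm.read_camera('scene')[180:380,280:480,::-1],(600,600))
cv2.imwrite('pics/c5.png',a)
E
```

```text
time: 7.92
tcp_pos: [559.2, -175.0, 118.1]
eef_rot: [[0.083, 0.997, -0.004], [0.997, -0.083, 0.001], [0.001, -0.004, -1.0]]
force: [1.2, -0.2, -1.1]
grip_width: 0.8
grip_force: 0.0
time: 8.68
tcp_pos: [563.5, -145.8, 119.8]
eef_rot: [[0.083, 0.997, -0.0], [0.997, -0.083, 0.0], [0.0, -0.0, -1.0]]
force: [-0.7, -0.4, -0.1]
grip_width: 0.5
grip_force: 0.0
```

View pics/c5.png

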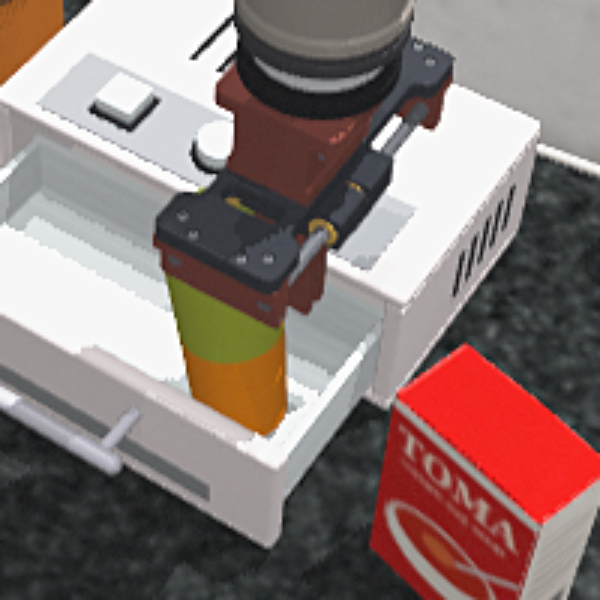

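The tumbler now leans left with the finger outside on its right, at about (305,300). I'll keep pushing.

```bash
python3 -m handwheel '[[[0.6,6,0,0],[0.6,6,0,0],[0.6,6,0,0]]]'; python3 -m handwheel '[[[0.6,6,0,0],[0.6,6,0,0],[0.6,6,0,0],[0.6,6,0,0]]]';  python3 - <<'E'
from h import *
np.set_printoptions(precision=1,suppress=True)
for n in('top','scene'):
    I=arm.read_camera(n)[:,:,::-1].copy();cv2.imwrite(f'pics/x_{n}.png',I);h=cv2.cvtColor(I,cv2.COLOR_BGR2HSV);m=cv2.inRange(h,(5,150,50),(40,255,255));k=np.zeros_like(m)
    x0,y0,x1,y1=(270,225,405,300) if n=='top' else (265,230,392,335);k[y0:y1,x0:x1]=m[y0:y1,x0:x1];print(n,cv2.boundingRect(k))
E
```

```text
time: 9.1
tcp_pos: [565.2, -128.0, 119.8]
eef_rot: [[0.084, 0.996, -0.0], [0.996, -0.084, 0.0], [0.0, -0.0, -1.0]]
force: [-0.8, -0.4, -0.1]
grip_width: 0.5
grip_force: 0.0
time: 9.6
tcp_pos: [567.6, -104.1, 119.9]
eef_rot: [[0.084, 0.996, -0.0], [0.996, -0.084, 0.0], [0.0, -0.0, -1.0]]
force: [0.4, -0.4, -0.9]
grip_width: 0.5
grip_force: 0.0
top (305, 246, 47, 30)
scene (272, 234, 95, 79)
```

```bash
python3 -m handwheel '[[[0,0,50,0],[0,0,40,0],[-40,20,0,0],[-40,20,0,0],[-40,20,0,0],[-20,12,0,0],[0,0,0,0]]]'
python3 - <<'E'
from h import *
a=cv2.resize(arm.read_camera('top')[190:330,190:500,::-1],(620,280));b=cv2.resize(arm.read_camera('scene')[200:360,170:480,::-1],(620,320))
cv2.imwrite('pics/c6.png',np.vstack([a,b]))
E
```

```text
time: 10.58
tcp_pos: [426.6, -31.9, 210.0]
eef_rot: [[0.082, 0.997, 0.0], [0.997, -0.082, 0.002], [0.002, 0.0, -1.0]]
force: [0.9, -0.4, 0.3]
grip_width: 0.5
grip_force: 0.0
```

View pics/c6.png

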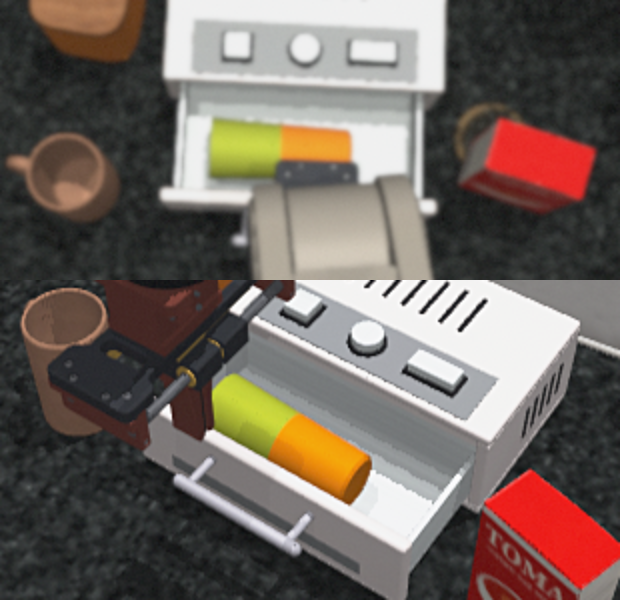

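The tumbler lies flat in the drawer with its mouth to the left. I'll turn the gripper so the body stays clear of the keys, and drop in front of the handle.

```bash
python3 -m handwheel '[[[2,0,0,0.174],[2,0,0,0.174],[2,0,0,0.174],[2,0,0,0.174],[2,0,0,0.174],[2,0,0,0.174],[0,0,0,0.174],[0,0,0,0.174],[0,0,0,0.174],[0,0,0,0]]]' && python3 -m handwheel '[[[0,0,-40,0],[0,0,-40,0],[0,0,-40,0],[0,0,-36,0],[0,0,0,0]]]'
```

```text
time: 11.92
tcp_pos: [440.5, -33.4, 209.8]
eef_rot: [[-0.996, 0.092, 0.0], [0.092, 0.996, -0.001], [-0.0, -0.001, -1.0]]
force: [0.8, 0.3, 0.0]
grip_width: 0.9
grip_force: 0.0
time: 12.55
tcp_pos: [438.1, -33.4, 52.1]
eef_rot: [[-0.996, 0.093, -0.005], [0.093, 0.996, -0.002], [0.005, -0.002, -1.0]]
force: [0.0, -0.6, 0.7]
grip_width: 0.4
grip_force: 0.0
```

```bash
python3 -m handwheel '[[[8,-0.8,0,0],[8,-0.8,0,0],[8,-0.8,0,0],[8,-0.8,0,0],[8,-0.8,0,0],[8,-0.8,0,0]]]' && python3 -m handwheel '[[[8,-0.8,0,0],[8,-0.8,0,0],[8,-0.8,0,0],[8,-0.8,0,0],[8,-0.8,0,0]]]'
```

```text
time: 13.3
tcp_pos: [488.7, -37.3, 54.4]
eef_rot: [[-0.996, 0.089, 0.001], [0.089, 0.996, 0.0], [-0.001, 0.001, -1.0]]
force: [-1.7, 0.7, 5.9]
grip_width: 0.3
grip_force: 2.7
time: 13.92
tcp_pos: [528.7, -41.2, 54.4]
eef_rot: [[-0.996, 0.089, 0.001], [0.089, 0.996, 0.001], [-0.001, 0.001, -1.0]]
force: [-1.8, 0.9, 6.0]
grip_width: 0.5
grip_force: 2.7
```

```bash
python3 -m handwheel '[[[-12,1.2,0,0],[0,0,-14,0],[0,0,0,0],[8,-0.8,0,0],[8,-0.8,0,0],[8,-0.8,0,0],[8,-0.8,0,0]]]' && python3 -m handwheel '[[[6,-0.6,0,0],[6,-0.6,0,0],[6,-0.6,0,0],[6,-0.6,0,0]]]'
```

```text
time: 14.8
tcp_pos: [546.7, -43.2, 39.7]
eef_rot: [[-0.996, 0.089, -0.003], [0.089, 0.996, 0.001], [0.003, 0.0, -1.0]]
force: [-17.1, 2.3, 13.6]
grip_width: 0.4
grip_force: 8.9
time: 15.3
tcp_pos: [563.6, -45.0, 38.6]
eef_rot: [[-0.996, 0.089, -0.017], [0.089, 0.996, 0.003], [0.017, 0.002, -1.0]]
force: [-32.7, 3.9, 28.5]
grip_width: 0.2
grip_force: 16.6
```

Run:
```python
from h import *
a=cv2.resize(arm.read_camera('top')[190:330,190:500,::-1],(620,280));b=cv2.resize(arm.read_camera('scene')[200:360,170:480,::-1],(620,320))
cv2.imwrite('pics/c7.png',np.vstack([a,b]));print(arm.get_obs()['force'],arm.get_obs()['moment'])
```

```text
[-23.59447861   4.00200485  16.6301339 ] [ 0.70763293  4.96635375 -0.01566252]
```

View pics/c7.png

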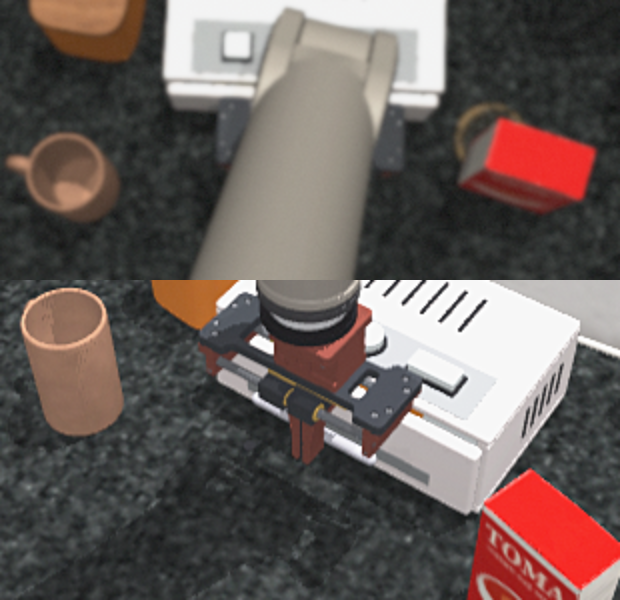

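The drawer appears closed, pressed against its stop. I'll back off, rise and check from the wrist.

```bash
python3 -m handwheel '[[[-20,2,0,0],[-30,3,0,0],[0,0,50,0],[0,0,50,0],[0,0,50,0],[0,0,40,0],[40,-16,0,0],[40,-18,0,0],[20,-5,0,0],[0,0,0,0]]]'
python3 - <<'E'
from h import *
np.set_printoptions(precision=1,suppress=True)
o=arm.get_obs();I=arm.read_camera('wrist')[:,:,::-1];cv2.imwrite('pics/w8.png',I);print(o['tcp_pos'])
for n,p in(('handle mid',(586,-42,76)),('bar',(657,-117,124)),('round',(664,-49,124))):
    k=arm.get_calibration('wrist');H=k['hand_eye'];q=H[:3,:3].T@(np.array(o['eef_rot']).T@(np.array(p)-o['tcp_pos'])-H[:3,3]);m=k['mtx'];print(n,m[0,0]*q[0]/-q[2]+m[0,2],m[1,1]*q[1]/q[2]+m[1,2])
E
```

```text
time: 16.65
tcp_pos: [623.4, -80.5, 230.0]
eef_rot: [[-0.996, 0.089, 0.002], [0.089, 0.996, -0.001], [-0.002, -0.001, -1.0]]
force: [0.1, -0.3, -0.7]
grip_width: 1.0
grip_force: 0.0
[623.4 -80.5 230. ]
handle mid 360.1327211979647 178.88342254330712
bar 285.3576420495826 273.27034026873145
round 362.9809830084133 274.315185268336
```

View pics/w8.png

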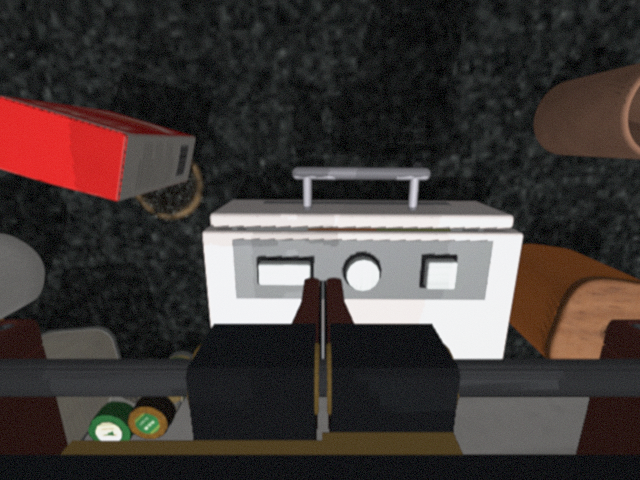

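The wrist view shows the handle at (362,173), with the bar key at (285,272), round at (362,273) and square at (441,272). A thin dark line runs between plate and body at y~229. That was my 11th picture, one over the limit, so I'll work from numbers from here.

Run:
```python
from h import *
np.set_printoptions(precision=1,suppress=True)
o=arm.get_obs();I=cv2.imread('pics/w8.png')
for x in(250,340,380,450):print(x,[(y,I[y,x].tolist()) for y in range(220,238,1)][::1])
g=I[165:183,300:425].min(2);r=(g>110);ys=np.nonzero(r)[0];print('handle row',165+ys.mean())
print('handle',onz('wrist',(362,165+ys.mean()),76,o),'plate front top',onz('wrist',(362,202),98,o))
for v in(226,227,228,229,230,231,232):print(v,onz('wrist',(362,v),98,o)[0],onz('wrist',(362,v),110,o)[0])
for b,n in(((255,255,315,290),'bar'),((340,250,385,292),'round'),((415,250,462,292),'sq')):
    q=I[b[1]:b[3],b[0]:b[2]].min(2);N,l,st,c=cv2.connectedComponentsWithStats((q>215).astype('uint8'));i=1+np.argmax(st[1:,4]);p=c[i]+[b[0],b[1]];print(n,st[i],p,onz('wrist',p,124,o))
```

```text
250 [(220, [232, 233, 237]), (221, [231, 232, 238]), (222, [230, 231, 236]), (223, [231, 232, 237]), (224, [229, 231, 236]), (225, [216, 218, 227]), (226, [166, 167, 174]), (227, [125, 126, 127]), (228, [115, 114, 111]), (229, [113, 116, 113]), (230, [108, 111, 112]), (231, [136, 135, 139]), (232, [170, 172, 178]), (233, [205, 209, 218]), (234, [224, 227, 232]), (235, [229, 229, 236]), (236, [231, 233, 237]), (237, [228, 229, 236])]
340 [(220, [233, 235, 240]), (221, [236, 237, 242]), (222, [238, 238, 243]), (223, [237, 239, 243]), (224, [236, 237, 243]), (225, [233, 233, 240]), (226, [225, 226, 231]), (227, [168, 169, 179]), (228, [97, 103, 125]), (229, [45, 66, 98]), (230, [68, 79, 98]), (231, [114, 115, 125]), (232, [156, 159, 170]), (233, [193, 194, 205]), (234, [221, 223, 228]), (235, [236, 237, 241]), (236, [236, 239, 242]), (237, [236, 237, 241])]
380 [(220, [238, 238, 243]), (221, [235, 236, 241]), (222, [235, 236, 241]), (223, [236, 237, 243]), (224, [236, 237, 242]), (225, [231, 232, 238]), (226, [201, 203, 210]), (227, [142, 145, 150]), (228, [89, 101, 102]), (229, [48, 77
[... 484 characters left out ...]
 (232, [135, 137, 141]), (233, [180, 181, 190]), (234, [220, 224, 228]), (235, [236, 236, 240]), (236, [241, 240, 242]), (237, [244, 243, 242])]
handle row 174.08179419525067
handle [580.3 -39.6  76. ] plate front top [603.1 -43.3  98. ]
226 625.3547966458351 622.4261452705175
227 626.3006521336858 623.3362786820352
228 627.2480167843846 624.2478642599241
229 628.1968942127401 625.1609054824723
230 629.1472880451141 626.0754058390856
231 630.099201919469 626.9913688303311
232 631.0526394854129 627.9087979679824
bar [  4  10  50  20 915] [282.8 274.6] [ 656.7 -119.   124. ]
round [  8  11  31  30 734] [362.8 275.1] [663.4 -48.8 124. ]
sq [ 13  13  29  26 689] [441.8 275.6] [670.   20.5 124. ]
```

Handle x=580 and key−36=627.5 agree with the drawer being home: a bar 49 mm ahead of the plate's rear sits at about the front face. The push also ended against a hard stop. Next is the bar key.

```bash
python3 -m handwheel '[[[17,-19,0,0],[17,-19,0,0],[0,0,-40,0],[0,0,-40,0],[0,0,-15,0],[0,0,0,0]]]' && python3 -m handwheel '[[[0,0,-3,0],[0,0,-3,0],[0,0,-3,0],[0,0,0,0]]]'
```

```text
time: 17.45
tcp_pos: [655.0, -117.4, 134.8]
eef_rot: [[-0.996, 0.088, -0.001], [0.088, 0.996, 0.0], [0.001, 0.0, -1.0]]
force: [0.6, 0.1, 0.2]
grip_width: 0.1
grip_force: 0.0
time: 17.95
tcp_pos: [655.5, -117.7, 125.8]
eef_rot: [[-0.996, 0.089, -0.0], [0.089, 0.996, 0.0], [0.0, 0.0, -1.0]]
force: [0.2, 1.2, -0.8]
grip_width: 0.7
grip_force: 0.0
```

Run:
```python
from h import *
np.set_printoptions(precision=1,suppress=True)
o=arm.get_obs();I=arm.read_camera('wrist')[:,:,::-1];cv2.imwrite('pics/w9.png',I)
I=I[255:430,330:480].copy();N,l,st,c=cv2.connectedComponentsWithStats((I.min(2)>215).astype('uint8'));print(st[st[:,4]>200])
```

```text
[[    0     0   150   175 22391]
 [   90    16    49    36  1401]
 [   24    64   126    39  1650]
 [  124   142    26    33   679]]
```

Now I'll press down in small steps, watching the force.

```bash
python3 -m handwheel '[[[0,0,-4,0],[0,0,0,0]]]'; python3 -m handwheel '[[[0,0,-4,0],[0,0,0,0]]]';python3 -m handwheel '[[[0,0,-3,0],[0,0,0,0]]]'
```

```text
time: 18.25
tcp_pos: [655.3, -117.7, 121.5]
eef_rot: [[-0.996, 0.089, -0.001], [0.089, 0.996, 0.0], [0.001, 0.0, -1.0]]
force: [-0.2, -0.0, -0.1]
grip_width: 0.3
grip_force: 0.0
time: 18.5
tcp_pos: [655.3, -117.7, 117.4]
eef_rot: [[-0.996, 0.089, -0.001], [0.089, 0.996, 0.0], [0.001, 0.0, -1.0]]
force: [0.3, 0.6, 0.4]
grip_width: 0.5
grip_force: 0.0
time: 18.75
tcp_pos: [655.4, -117.7, 114.6]
eef_rot: [[-0.996, 0.089, -0.0], [0.089, 0.996, 0.0], [0.0, 0.0, -1.0]]
force: [0.2, -0.4, -0.3]
grip_width: 0.6
grip_force: 0.0
```

```bash
for i in 1 2 3; do python3 -m handwheel '[[[0,0,-3,0],[0,0,0,0]]]' | egrep 'time|tcp|force'; done
```

```text
time: 19.0
tcp_pos: [655.4, -117.7, 111.6]
force: [-0.0, -0.0, 0.1]
grip_force: 0.0
time: 19.25
tcp_pos: [655.4, -117.7, 108.6]
force: [-0.9, -0.3, 0.2]
grip_force: 0.0
time: 19.5
tcp_pos: [655.4, -117.7, 105.6]
force: [0.3, 0.3, -0.5]
grip_force: 0.0
```

```bash
for i in 1 2 3; do python3 -m handwheel '[[[0,0,-2,0],[0,0,0,0]]]' | egrep 'time|tcp|force'; done
```

```text
time: 19.75
tcp_pos: [655.4, -117.8, 103.7]
force: [-0.0, -0.5, -0.0]
grip_force: 0.0
time: 20.0
tcp_pos: [655.4, -117.8, 101.7]
force: [-0.1, -0.3, -0.9]
grip_force: 0.0
time: 20.25
tcp_pos: [655.6, -117.8, 99.8]
force: [0.9, -0.5, 0.1]
grip_force: 0.0
```

```bash
for i in 1 2 3; do python3 -m handwheel '[[[0,0,-2,0],[0,0,0,0]]]' | egrep 'time|tcp|force'; done;  python3 - <<'E'
from h import *
o=arm.get_obs();I=arm.read_camera('scene')[:,:,::-1];cv2.imwrite('pics/s9.png',I)
k=arm.get_calibration('scene');m=k['mtx']
for P in(o['tcp_pos'],(657,-118,124)):
    p=k['rotation'].T@(np.array(P)-k['eye']);u=m[0,0]*p[0]/-p[2]+m[0,2];v=m[1,1]*p[1]/p[2]+m[1,2];print(u,v)
for y in range(224,262,3):print(y,''.join('R' if int(r[2])>r[0]*1.5 else ('W' if r.min()>200 else ('g' if r.min()>110 else 'd')) for r in I[y,360:420]))
E
```

```text
time: 20.5
tcp_pos: [655.6, -117.8, 98.0]
force: [-0.2, 0.7, 3.3]
grip_force: 1.2
time: 20.75
tcp_pos: [655.7, -117.8, 96.0]
force: [-0.3, -0.2, 3.0]
grip_force: 1.7
time: 21.0
tcp_pos: [655.6, -117.8, 93.9]
force: [-1.1, 0.3, 4.8]
grip_force: 2.3
385.0133339006006 255.14222307498753
386.6342215243762 243.14222654375672
224 WWWWWWWWWWWWWWWWWWWRRRRddddddddddddRRdddddddddgWWWWWWWWWWddd
227 WWgWWWWWWWWWWWWWWWWRRRRRRdRRRdddddddRgWWWWWgddddddddgWWWWWWW
230 ggdgWWggggggWWWWWWWdRRRRRdRRRRRRRRRRgWWWWWWWWWWWWWgddddddddd
233 gddgWWggggggWggWWWWgRRRRddRRRRRRRRRgWWWWWWWWWWWWWWWWWWWWgddd
236 ddgWWWWWWWWWWggWWWggRRRRddRRRRRRRRRWWWWWWWWWWWWWWWWWWWWWWWWW
239 gdgdddgggggdddggdWWgRRRRddRRRRRRRRRWWWWWWWWWWWWWWWWWWWWWWWWW
242 ggggggggggggddgWWWWdRRRddRRRRRRRRRdWgWWWWWWWWWWWWWWWWWWWWWWW
245 gggggggggggdddggWWWRRRRddRRRRRRRdWWWWWWgggggWWWWWWWWWWWWWWWW
248 ddgggggggggggggdddddRRgdRRRRRRgggggWWWWWWgdgWggggggWWWWWWWWW
251 ggggggddgdggggggggggddddddRRgWgWWgggggggdddWWgggWWWWWWWWWgWW
254 ggggggggggggggggggggggggggdddddddggWgdddgWWggggWWWWWWWWWWWWW
257 RRRRgggggggWWWggggggggdgggggggggdddddddggddgggWWWWWWgWWWWWWW
260 gggRRRRRRgggggWWWWWWWggggggggggggggggdgggggdddgdddgWWWWWWWWW
```

```bash
for i in 1 2; do python3 -m handwheel '[[[0,0,-2,0],[0,0,0,0]]]' | egrep 'time|tcp|force'; done
```

```text
time: 21.3
tcp_pos: [655.8, -117.8, 93.5]
force: [-5.4, 1.5, 14.7]
grip_force: 7.4
time: 21.55
tcp_pos: [655.9, -117.8, 93.2]
force: [-9.6, 3.8, 26.0]
grip_force: 13.3
```

The bar key is bottomed. I'll release it and go to the round key.

```bash
python3 -m handwheel '[[[0,0,15,0],[0,0,45,0],[4,35,0,0],[4,34,0,0],[0,0,0,0],[0,0,-35,0],[0,0,-11,0],[0,0,0,0]]]' && for i in 1 2 3; do python3 -m handwheel '[[[0,0,-3,0],[0,0,0,0]]]' | egrep 'time|tcp|force'; done
```

```text
time: 22.55
tcp_pos: [662.8, -49.8, 103.1]
eef_rot: [[-0.996, 0.09, -0.002], [0.09, 0.996, -0.001], [0.002, -0.001, -1.0]]
force: [-0.3, -1.1, -0.5]
grip_width: 0.5
grip_force: 0.0
time: 22.8
tcp_pos: [664.0, -49.0, 101.6]
force: [0.6, -0.0, -0.5]
grip_force: 0.0
time: 23.05
tcp_pos: [664.2, -48.9, 98.4]
force: [1.3, -0.2, 2.5]
grip_force: 1.0
time: 23.3
tcp_pos: [664.2, -49.0, 95.2]
force: [1.7, -0.3, 3.6]
grip_force: 2.0
```

```bash
python3 -m handwheel '[[[0,0,-2,0],[0,0,-2,0],[0,0,0,0]]]' | egrep 'time|tcp|force';  python3 -m handwheel '[[[0,0,-1,0],[0,0,0,0]]]' | egrep 'time|tcp|force'; python3 -m handwheel '[[[0,0,15,0],[0,0,50,0],[0,0,50,0],[0,0,30,0],[-30,0,0,0],[-30,0,0,0],[0,0,0,0]]]'
python3 - <<'E'
from h import *
np.set_printoptions(precision=1,suppress=True)
o=arm.get_obs();I=arm.read_camera('wrist')[:,:,::-1];print(o['tcp_pos'])
k=arm.get_calibration('wrist');H=k['hand_eye'];m=k['mtx']
q=H[:3,:3].T@(np.array(o['eef_rot']).T@(np.array((580,-40,76))-o['tcp_pos'])-H[:3,3]);u,v=m[0,0]*q[0]/-q[2]+m[0,2],m[1,1]*q[1]/q[2]+m[1,2]
u,v=int(u),int(v);g=I[v-12:v+13,u-40:u+41].min(2);ys=np.nonzero(g>110)[0];print(u,v,v-12+ys.mean(),onz('wrist',(u,v-12+ys.mean()),76,o))
a=cv2.imread('pics/top0.png');b=arm.read_camera('top')[:,:,::-1]
for n,(x0,y0,x1,y1) in dict(box=(415,240,492,302),mug=(190,250,255,305),can=(200,150,268,222)).items():print(n,np.abs(a[y0:y1,x0:x1].astype(int)-b[y0:y1,x0:x1]).mean())
E
```

```text
time: 23.68
tcp_pos: [664.3, -48.9, 93.4]
force: [-5.1, 0.8, 19.8]
grip_force: 9.8
time: 23.92
tcp_pos: [664.3, -48.9, 93.2]
force: [-7.3, 2.1, 25.1]
grip_force: 12.7
time: 24.8
tcp_pos: [601.3, -48.7, 234.4]
eef_rot: [[-0.996, 0.089, -0.002], [0.089, 0.996, 0.001], [0.002, 0.001, -1.0]]
force: [0.3, -0.8, -0.2]
grip_width: 0.7
grip_force: 0.0
[601.3 -48.7 234.4]
329 198 200.25504782146652 [581.7 -40.9  76. ]
box 19.312875296746263
mug 26.055664335664336
can 31.564202069716774
```

Run:
```python
from h import *
a=cv2.imread('pics/top0.png');b=arm.read_camera('top')[:,:,::-1].copy();sa=cv2.imread('pics/scene0.png');sb=arm.read_camera('scene')[:,:,::-1].copy()
print('control',np.abs(a[330:400,450:600].astype(int)-b[330:400,450:600]).mean())
for n,x,y,B,lo,hi in(('box top',a,b,(410,235,495,305),(0,150,120),(4,255,255)),('mug top',a,b,(190,250,255,305),(0,60,50),(15,255,255)),('can top',a,b,(200,150,268,222),(5,120,60),(20,255,255)),('box sc',sa,sb,(395,290,490,405),(0,150,120),(4,255,255)),('mug sc',sa,sb,(180,200,235,280),(0,60,50),(15,255,255)),('can sc',sa,sb,(240,140,305,225),(5,120,60),(20,255,255))):
    for I in(x,y):
        q=cv2.inRange(cv2.cvtColor(I[B[1]:B[3],B[0]:B[2]],cv2.COLOR_BGR2HSV),lo,hi);print(n,cv2.boundingRect(q),np.count_nonzero(q))
```

```text
control 18.29688888888889
box top (23, 14, 55, 41) 1403
box top (13, 14, 65, 46) 1630
mug top (2, 6, 58, 45) 1714
mug top (2, 6, 58, 46) 1725
can top (5, 8, 58, 63) 2884
can top (5, 8, 58, 64) 2708
box sc (17, 4, 72, 61) 1945
box sc (9, 5, 80, 68) 1951
mug sc (0, 4, 52, 74) 2896
mug sc (0, 4, 52, 74) 2899
can sc (0, 5, 62, 80) 3478
can sc (0, 0, 62, 85) 3466
```

```bash
python3 -c "
from plant import arm;print(arm.hand_in())"
```

```text
the job is handed in; nothing more can be done
None
```

Handed in at about 25 s of the 56 s allowed: the tumbler lies in the drawer, the drawer is home (inferred from the handle position and the hard stop, not read directly), the bar key then the round key were pressed fully and released, and the bystanders show no clear sign of having moved; I viewed 11 pictures, one over the limit of 10.

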